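# Open the tool case whose latch may be caught, and hold its lid up

### The job

Gently tug the blue tool case's lid up by its handle, before touching the yellow latch lever, to feel whether the latch is caught. If the lid is caught, flip the yellow lever over to its other side; then lift the lid by its handle to about 60 degrees open and finish while holding it there, still and without letting go, so that I can put tools away. Do not wrench at a caught lid and do not disturb the tape roll, the wax tin or the glue bottle.

Things in the scene. Friction and masses are not known exactly. Their poses are not given: they have to be found in the camera images.
- case: blue steel case fixed to the table, 130 (x) x 180 (y) x 90 mm high, the shut lid's top at 99 mm; place and yaw vary. Origin: middle of its underside; x points from the front (handle, latch) to the hinge at the back, y left seen from the front, z up. A steel latch housing sits on the right of its front face: x -110 to -65, y -76 to -4, top at z 70 mm
- lid_handle (a point): steel U-handle standing out level from the lid's front edge, left half: a round bar 10 mm thick along y, 44 mm free between its stalks; this point is the bar's middle. Lid shut: at case x -118, y 52, z 95 mm; 44 mm free between bar and lid, nothing below. It turns with the lid, 186 mm from the hinge line. The round bar can turn between finger pads that keep pointing down
- lid_hinge (a point): middle of the lid's hinge line, at the back of the case: x 68, y 0, z 90 mm in the case's frame; the line runs along the case's y axis. Mind the arm: a tall machine lever stands left of the case (y about 0, up to z 360 mm) and a steel rack right of it (y below -0.38 m)
- lid (a joint): lid angle in rad: 0 shut, grows as the lid's front goes up, stop at 1.4. The lid weighs 0.3 to 0.45 kg and falls shut when let go. Free, it lifts with about 2 N at the handle; caught, it has about 0.06 rad of play (11 mm at the handle) and then stops hard: pull no harder than about 25 N
- latch (a joint): tilt of the weighted yellow-ball lever in rad about the case's x axis: -0.5 leaning right, +0.5 leaning left. Its weight (about 1 N at the ball) keeps it at either side; pushed past upright it falls over. Unmarked: one side catches the lid, the other frees it; which varies, and so does the side it starts on. The hook is hidden; only tugging the lid tells. Flip it with the lid fully down
- latch_knob (a point): centre of the lever's yellow ball, 18 mm across, on a 10 mm stem, 30 mm above the lever's pivot (case x -95, y -40, z 78 mm); leaning it is at case x -95, y -40 -/+ 14 (right/left), z 104 mm. Two 14 mm wide ears beside the pivot reach up to z 84 mm; above them the way across is free
- tape_red: loose roll of red tape, 94 mm across, 50 mm high; origin at the middle of its underside; bystander
- tin_wax: loose round tin with a green lid, 79 mm across, 39 mm high; origin at the middle of its underside; bystander
- glue_bottle: loose white bottle with a red nozzle, 62 x 65 x 164 mm high, behind the case; origin at the middle of its underside; bystander

How it is judged (in metres and radians):
On the way:
1. the lid is tugged up by its handle while the latch lever is still where it was (value of joint lid above 0.025 rad and distance of latch_knob from where it was at the start of the episode below 0.006 m and contact force between the fingers and lid above 0.3 N), for 0.1 s.
At the end, for the whole second after the job is handed in: The lid is held still between 49 and 72 degrees (0.85 to 1.25 rad) open with the fingers on its handle, and the latch lever leans fully to one side (0.4 rad or more) (value of joint lid between 0.85 and 1.25 rad and velocity of joint lid between -0.1 and 0.1 rad/s and (value of joint latch below -0.4 rad or value of joint latch above 0.4 rad) and contact force between the fingers and lid above 0.3 N); the arm keeps its last pose, push and grip.
It fails at once if the caught lid is wrenched against its latch (more than 50 N on the hook) (contact force between lid and latch above 50 N).
It fails at once if the tape roll, the wax tin or the glue bottle is disturbed (moved more than 30 mm) (distance of any of tape_red, tin_wax, glue_bottle from where it was at the start of the episode above 0.03 m).
It also fails if it takes over 58 s, if anything falls off the work surface, if the arm or the gripper's body presses on something with over 40 N, if the wrist force passes 120 N, or if a joint passes its speed limit or range.

### The arm

A 6-joint arm with a two-finger parallel gripper is mounted at the origin on a cart in front of the work surface, level with it; the furniture and walls round the work are solid. World frame = base frame: x ahead of the robot, y to its left, z up, the work surface at z = 0. Lengths are in mm, angles in degrees, forces in N, time in s.
With the tool pointing down it reaches from about 350 to 850 mm from the base axis. Payload 8.1 kg.
Tool frame: the origin (TCP) lies at the very end of the fingers, on their centre line; the grasp point (between the pads) lies 19 mm behind it; z points along the fingers, y is the line along which they close (so a half turn about z gives the same grasp; the last joint's range is limited). The gripper opens to 85 mm and grips with 20 to 120 N. Pads are 22 mm wide; open, the fingers measure 114 mm over their backs; the gripper's body (76 mm by 85 mm) begins 54 mm behind the grasp point. The pads swing forward as they close: fully open they stand 13 mm farther back than shut.
Start: joints at [58.132, 7.471, 85.268, -0, 87.261, -4.893], TCP at [272.14, 534.738, 231.292] pointing down, gripper open.
Joint ranges: [-169.43, 169.43], [-51.17, 129.36], [1.28, 143.12], [-76.62, 256.62], [0, 156.53], [-152.29, 152.29]. Speed limits (degrees/s): [136.94, 136.94, 159.86, 180, 180, 180].

### API

Orientations are given as [roll, pitch, yaw] about the fixed x, y, z axes, in that order (R = Rz(yaw) Ry(pitch) Rx(roll)).
In Python, from bench import status, viewer, job gives the robot as it stands.
- The arm moves only by the tool arm_command, never from a script. Its argument "targets" is a list that holds one entry, the list of rows, each a list of 7 numbers: the shift along the world's x, y, z in m, then the turn, a rotation vector about the world's x, y, z in rad, then the opening, from -1 (shut) to 1 (fully open). In form: [[[dx, dy, dz, rx, ry, rz, gripper], ...]]. A call has 1 to 10 rows; each row shifts and turns the commanded pose from where the row before left it; what a row does not reach is not made up. A row lasts 1/8 s, in which the tool goes at most 62.5 mm and 10.7 degrees, less where a joint would pass 70% of its speed; a pose out of reach is approached as far as the arm can. A call with a gripper value outside its range is refused whole. The fingers move at their own pace and stop on an object; "force" is the grip in N (left out, the last holds). Time passes only in rows, so rows that do not move let the fingers close. It gives the time, the measured TCP pose, the force, the opening and the grip force at its end, in the units of the state.
- status.sense(): the state, without advancing time (a new reading comes with each control period).
- viewer.snapshot(name): name is "scene" or "top" or "wrist"; returns the picture (420x560x3 uint8, red, green, blue); there is no depth.
- viewer.camera_model(name): a dict with "vertical_fov" (degrees; the focal length in pixels is half the picture's height over the tangent of half this angle, whatever the lens; pixels are square), "cx", "cy" (the principal point, pixels), "k1" (the pictures are not rectified: a ray, as slopes to the right and down, at radius r is drawn at 1 + k1 r^2 times it, then the intrinsics apply), "xyz" and "attitude" of the camera in the world. Camera axes: x right, y down, z forward; pixel columns grow to the right and rows downward; lengths in mm; the calibration is good to about 2 mm. A picture is of the moment at which its call begins: read the wrist's pose just before it. camera_model takes no time and is no camera call; for the wrist camera it gives the pose at the moment of the call.
- job.hand_in(): hands the job in; it is judged then, once.
The state is a dict: "time": time; "joint_pos": joint angles; "qd": joint speeds; "joint_efforts": joint torques, N m; "tool_pos": TCP position; "tcp_rot": TCP orientation; "ft_force": force on the tool from outside, world axes, zero at the start; "wrist_torque": the same for the moment, N m; "finger_gap": finger opening in mm; "grip_force": force on a finger pad.
Only numpy, scipy, OpenCV 4.12 (cv2) and the standard library are available. Lean on these libraries where they do the work, as an engineer would, in place of code of your own. Each camera call takes 0.05 s, during which the arm holds its last target. There are 200 camera calls.

## Working session

There is one attempt and no reset: what is moved stays moved. The work goes in short steps, Python scripts to look and compute and a tool call to move; the robot and the scene stay as the last step left them, time stands still between calls to the robot, and variables do not carry over. Pictures are saved under pics/ and viewed, at most 10 in all, crops included, and the job is handed in when it is done.

Besides the shell and the picture viewer there is one more tool, called in YAML: its name, and indented under it one key for each argument. arm_command: Moves the arm, as the interface text tells. Its arguments: {"type":"object","properties":{"targets":{"type":"array"},"force":{"type":"number"}},"required":["targets"]}

```bash
mkdir -p pics
cat > h.py <<'E'
import numpy as np, cv2
from scipy.spatial.transform import Rotation as R
from bench import status, viewer, job
def model(n):
    m=viewer.camera_model(n); f=210/np.tan(np.radians(m["vertical_fov"])/2)
    return m,f
def rays(m,px):
    f=210/np.tan(np.radians(m["vertical_fov"])/2)
    px=np.atleast_2d(np.asarray(px,float))
    K=np.array([[f,0,m["cx"]],[0,f,m["cy"]],[0,0,1]])
    u=cv2.undistortPoints(px[:,None],K,np.array([m["k1"],0,0,0,0.]))[:,0]
    d=np.c_[u,np.ones(len(u))]
    Rm=R.from_euler('xyz',m["attitude"],degrees=True)
    d=Rm.apply(d); return np.array(m["xyz"]),d/np.linalg.norm(d,axis=1)[:,None]
def plane(m,px,z):
    o,d=rays(m,px); return o+d*((z-o[2])/d[:,2])[:,None]
def tri(os,ds):
    A=np.zeros((3,3));b=np.zeros(3)
    for o,d in zip(os,ds):
        P=np.eye(3)-np.outer(d,d);A+=P;b+=P@o
    x=np.linalg.solve(A,b); return x,[np.linalg.norm(np.cross(x-o,d)) for o,d in zip(os,ds)]
def snap(n,name):
    m=viewer.camera_model(n); im=viewer.snapshot(n)[:,:,::-1].copy(); cv2.imwrite(f"pics/{name}.png",im); return m,im
E
python3 - <<'E'
from h import *
a=snap("scene","s1")[1];b=snap("top","t1")[1];c=snap("wrist","w1")[1]
for n in("scene","top","wrist"):print(n,viewer.camera_model(n))
print(status.sense())
E
```

```text
scene {'vertical_fov': 50.92219978437293, 'cx': 275.5012144515207, 'cy': 211.0051999395211, 'k1': -0.08537275199376061, 'xyz': array([ 182.58023558, -675.75625651,  649.47103841]), 'attitude': array([-1.23800364e+02,  1.11585853e-01, -2.92399780e+01])}
top {'vertical_fov': 55.29832054691297, 'cx': 275.17350477145993, 'cy': 208.42632746009102, 'k1': -0.09288822907423029, 'xyz': array([438.84395108,  65.48272564, 987.90831511]), 'attitude': array([-171.60369718,   -1.64852118,  -91.31546328])}
wrist {'vertical_fov': 69.17000013303095, 'cx': 279.91662607215966, 'cy': 215.52266418777407, 'k1': -0.0694899104228771, 'xyz': array([203.59866527, 567.87108316, 372.91631912]), 'attitude': array([1.62614802e+02, 7.68154682e-02, 6.29759990e+01])}
{'time': 0.15, 'joint_pos': array([ 5.81312951e+01,  7.50746267e+00,  8.53163303e+01, -1.42854595e-03,
        8.72618765e+01, -4.89315385e+00]), 'qd': array([ 0.05549209, -0.24827714, -0.30532559,  0.09548288, -0.01912318,
       -0.05139896]), 'joint_efforts': array([ 6.61502090e-04, -5.70060003e+01, -5.01161456e+01, -2.55326222e-04,
        9.52787785e-03, -9.59552472e-05]), 'tool_pos': array([271.92321296, 534.35241863, 230.44823125]), 'tcp_rot': array([-1.79914521e+02, -5.88580478e-03,  1.53024514e+02]), 'ft_force': array([ 1.22367055e+00, -2.18062917e-01, -3.36602351e-04]), 'wrist_torque': array([-0.02007711,  0.06506067,  0.01598602]), 'grip_force': 0.0, 'finger_gap': 85.41172742902123}
```

View pics/s1.png

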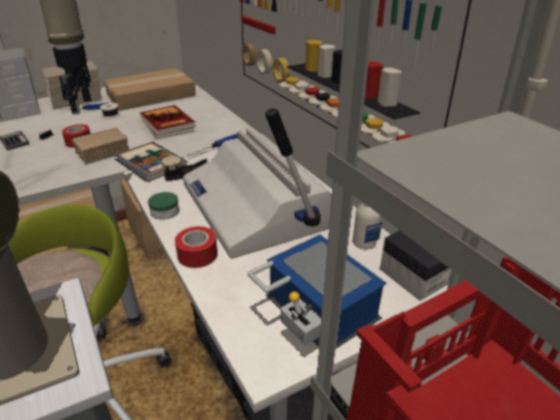

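View pics/t1.png

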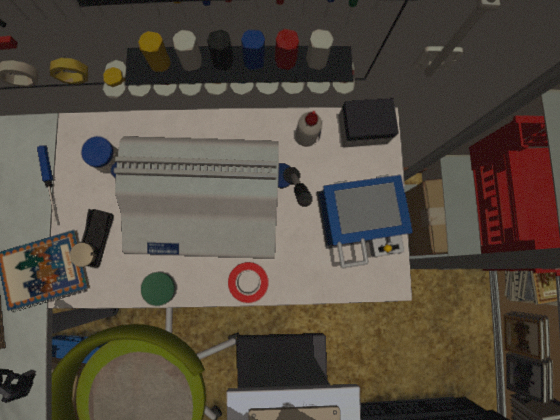

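The scene view shows the case at about (325,285), with its handle near (268,278) and the yellow knob at (294,297). In the top view the case is at (367,210), the handle at (350,255) and the knob at (389,248). The machine lever's tip is near (303,195). I'll enlarge both.

Run:
```python
from h import *
s=cv2.imread("pics/s1.png");t=cv2.imread("pics/t1.png")
a=cv2.resize(s[230:350,235:395],None,fx=4,fy=4,interpolation=cv2.INTER_CUBIC)[:,:400*1]
a=cv2.resize(s[250:345,240:340],None,fx=4,fy=4,interpolation=cv2.INTER_CUBIC)
b=cv2.resize(t[175:275,315:415],None,fx=4,fy=4,interpolation=cv2.INTER_CUBIC)
c=np.zeros((400,800,3),np.uint8);c[:380,:400]=a;c[:,400:]=b
cv2.imwrite("pics/c1.png",c)
for n,im in(("scene",s),("top",t)):
    hsv=cv2.cvtColor(im,cv2.COLOR_BGR2HSV)
    k=cv2.inRange(hsv,(18,130,90),(34,255,255))
    N,l,st,ce=cv2.connectedComponentsWithStats(k)
    print(n,[(st[i,4],ce[i].round(1)) for i in range(1,N) if st[i,4]>8])
    bl=cv2.inRange(hsv,(100,120,40),(125,255,255))
    cs=cv2.findContours(bl,0,2)[0];q=max(cs,key=cv2.contourArea)
    print(cv2.boundingRect(q),cv2.approxPolyDP(q,4,True)[:,0].tolist())
```

```text
scene [(np.int32(26), array([267.4,   4. ])), (np.int32(34), array([329.1,   3.1])), (np.int32(43), array([337.4,   5.3])), (np.int32(319), array([313.1,  54. ])), (np.int32(108), array([283.7,  65.3])), (np.int32(64), array([277.3,  74.1])), (np.int32(81), array([291.2,  79.7])), (np.int32(138), array([374., 123.])), (np.int32(2029), array([ 80.2, 238.6])), (np.int32(80), array([293.8, 296. ])), (np.int32(9), array([182.3, 297.6])), (np.int32(37), array([163.2, 301.1])), (np.int32(112), array([175.6, 309.7])), (np.int32(10), array([155.2, 305.2])), (np.int32(13), array([112.2, 309.3])), (np.int32(10), array([148.6, 309.6])), (np.int32(26), array([175.5, 320.7])), (np.int32(18), array([201.4, 369.8])), (np.int32(14), array([145.3, 378.1])), (np.int32(10), array([199.7, 381.2])), (np.int32(12), array([178.8, 397.4])), (np.int32(10), array([138.4, 403. ])), (np.int32(19), array([150.1, 404.7])), (np.int32(10), array([164.7, 413.8]))]
(338, 257, 46, 86) [[349, 257], [372, 279], [342, 298], [338, 342], [376, 317], [383, 283]]
top [(np.int32(375), array([149.7,  41.1])), (np.int32(239), a
[... 877 characters left out ...]
19.4])), (np.int32(14), array([199.9, 319.8])), (np.int32(31), array([250.5, 323. ])), (np.int32(13), array([239.2, 325.8])), (np.int32(11), array([258.4, 327.3])), (np.int32(9), array([215.2, 332.7])), (np.int32(13), array([191.2, 336.4])), (np.int32(12), array([213. , 340.1])), (np.int32(1925), array([133.1, 370.7])), (np.int32(667), array([218.5, 374.5])), (np.int32(29), array([462., 368.])), (np.int32(32), array([466.3, 373.4])), (np.int32(29), array([451.9, 376.7])), (np.int32(23), array([466.6, 381.9])), (np.int32(19), array([392.3, 385.4])), (np.int32(17), array([363.1, 394.5])), (np.int32(16), array([222.7, 396.7]))]
(323, 176, 89, 69) [[400, 176], [324, 186], [333, 244], [411, 232]]
```

View pics/c1.png

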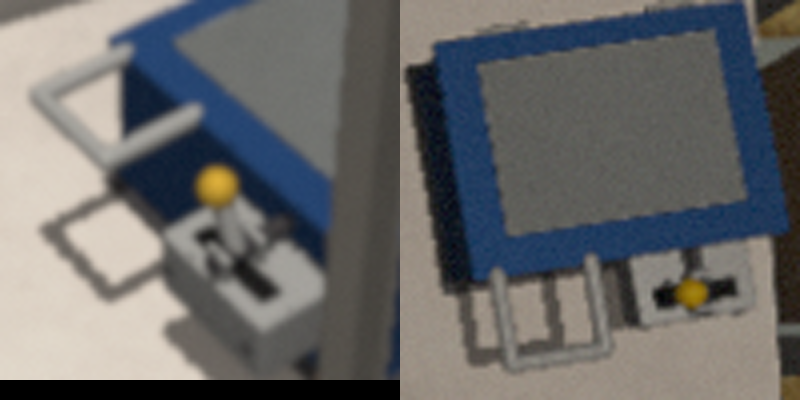

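The crop shows both ends of the handle bar: scene (250,274) and (268,289.5), top (343,265.5) and (366,263). The knob is at scene (294,296.3) and top (388,248). The lever tilts only slightly in these views, so I'll triangulate it.

Run:
```python
from h import *
ms=viewer.camera_model("scene");mt=viewer.camera_model("top")
P={}
for n,a,b in(("barL",(250,273.75),(343,265.5)),("barR",(268,289.5),(365.75,263.25)),("knob",(294,296.3),(387.8,248.1))):
    o1,d1=rays(ms,a);o2,d2=rays(mt,b);x,e=tri([o1,o2],[d1[0],d2[0]]);P[n]=x;print(n,x.round(1),np.round(e,1))
c=plane(mt,[(324,186),(400.7,175.7),(411.7,232.3),(333.3,244.4)],99);print(c.round(1)) # BL BR FR FL
ctr=c.mean(0)
yv=((c[0]-c[1])+(c[3]-c[2]))/2; xv=((c[0]-c[3])+(c[1]-c[2]))/2
print(np.linalg.norm(yv),np.linalg.norm(xv))
y1=np.arctan2(yv[1],yv[0])-np.pi/2; y2=np.arctan2(xv[1],xv[0]); print("yaw",np.degrees([y1,y2]))
b=P["barL"]-P["barR"];print("bar yaw",np.degrees(np.arctan2(b[1],b[0]))-90,np.linalg.norm(b))
yaw=y1
for w in [y1,(y1+y2)/2]:
  Rz=np.array([[np.cos(w),-np.sin(w)],[np.sin(w),np.cos(w)]])
  print("ctr",ctr.round(1))
  for n in P: print(n,(Rz.T@(P[n][:2]-ctr[:2])).round(1))
  print("handle",(Rz@[-118,52]+ctr[:2]).round(1),"knobR",(Rz@[-95,-54]+ctr[:2]).round(1),"L",(Rz@[-95,-26]+ctr[:2]).round(1))
# bystanders
print("tape,tin,lever", plane(mt,[(248,282)],50).round(),plane(mt,[(158,289)],39).round(),plane(mt,[(303,195)],360).round(),plane(mt,[(287,175)],100).round(), "glue",plane(mt,[(311,118)],164).round())
```

```text
barL [ 440.4 -112.1   94.7] [1.7 1.7]
barR [ 446.7 -164.9   95. ] [4.7 4.7]
knob [ 475.6 -212.6  105.9] [1.4 1.4]
[[ 618.9  -75.3   99. ]
 [ 640.6 -255.5   99. ]
 [ 508.9 -272.    99. ]
 [ 486.   -90.8   99. ]]
182.0143580263796 133.24858082455137
yaw [7.02362011 6.8960397 ]
bar yaw 6.773445634694326 53.21742844009513
ctr [ 563.6 -173.4   99. ]
barL [-114.8   75.9]
barR [-115.    22.7]
knob [-92.1 -28.2]
handle [ 440.1 -136.2] knobR [ 475.9 -238.6] L [ 472.5 -210.8]
ctr [ 563.6 -173.4   99. ]
barL [-114.9   75.8]
barR [-115.1   22.6]
knob [-92.1 -28.3]
handle [ 440.2 -136.1] knobR [ 475.9 -238.5] L [ 472.5 -210.7]
tape,tin,lever [[406. 102.  50.]] [[393. 313.  39.]] [[552.   0. 360.]] [[646.   8. 100.]] glue [[757. -43. 164.]]
```

arm_command:
  targets:
    - [[0.01,-0.056,0.005,0,0,-0.0815,0],[0.01,-0.056,0.005,0,0,-0.0815,0],[0.01,-0.056,0,0,0,-0.0815,0],[0.01,-0.056,0,0,0,-0.0815,0],[0.01,-0.056,0,0,0,-0.0815,0],[0.01,-0.056,0,0,0,-0.0815,0],[0.01,-0.056,0,0,0,-0.0815,0],[0.01,-0.056,0,0,0,-0.0815,0],[0.01,-0.056,0,0,0,-0.0815,0],[0.01,-0.056,0,0,0,-0.0815,0]]
  force: 30

```text
time: 1.4
tool_pos: [372.1, -27.1, 241.4]
tcp_rot: [180.0, 0.0, 106.2]
ft_force: [1.0, 0.5, 0.6]
finger_gap: 42.5
grip_force: 0.0
```

arm_command:
  targets:
    - [[0.01,-0.056,0,0,0,-0.0815,0],[0.01,-0.056,0,0,0,-0.0815,0],[0,0,0,0,0,0,0],[0,0,0,0,0,0,0]]

```text
time: 1.9
tool_pos: [391.8, -137.0, 240.9]
tcp_rot: [-180.0, -0.1, 97.0]
ft_force: [-0.2, 0.5, -0.2]
finger_gap: 42.7
grip_force: 0.0
```

Run:
```python
from h import *
s=status.sense();print(s["time"],s["tool_pos"],s["tcp_rot"],s["finger_gap"],s["ft_force"],s["joint_pos"].round(1))
m,im=snap("wrist","w2");print(m)
import json;json.dump({k:np.asarray(v).tolist() for k,v in m.items()},open("w2.json","w"))
```

```text
1.9 [ 391.81394743 -137.02388266  240.92351855] [-1.79959952e+02 -5.72380324e-02  9.69617948e+01] 42.70824611228556 [-0.18210786  0.50123606 -0.15868558] [-26.4 -22.6 111.7   0.   90.9 -33.3]
{'vertical_fov': 69.17000013303095, 'cx': 279.91662607215966, 'cy': 215.52266418777407, 'k1': -0.0694899104228771, 'xyz': array([382.39418824, -62.61190207, 383.43792466]), 'attitude': array([1.62663475e+02, 5.13650622e-02, 6.91197846e+00])}
```

View pics/w2.png

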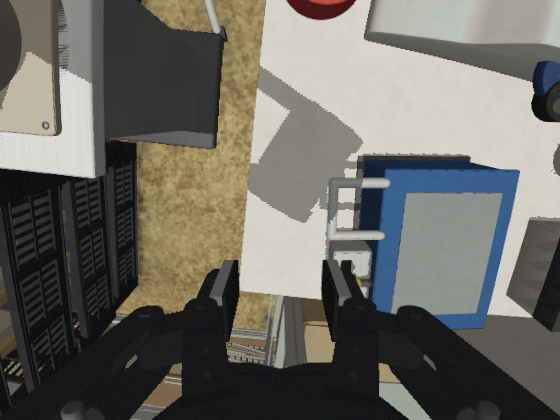

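The wrist view shows the bar upright at u≈333, with its stalks at v≈183 and v≈236. It lies right of and above the fingers. The camera sits on the lever's side, so I'll triangulate both the bar and the lever's tip.

Run:
```python
from h import *
import json
mw=json.load(open("w2.json"));ms=viewer.camera_model("scene");mt=viewer.camera_model("top")
im=cv2.imread("pics/w2.png");g=cv2.cvtColor(im,cv2.COLOR_BGR2GRAY).astype(int)
for v in (195,205,215,225):print(v,g[v,322:345])
for u in (350,365):print(u,g[174:246,u])
for n,w,a,b in(("barL",(333,183),(250,273.75),(343,265.5)),("barR",(332.5,236),(268,289.5),(365.75,263.25))):
    r=[rays(m,p) for m,p in((mw,w),(ms,a),(mt,b))]
    for sel in((0,1),(0,2),(0,1,2)):
        x,e=tri([r[i][0] for i in sel],[r[i][1][0] for i in sel]);print(n,sel,x.round(1),np.round(e,1))
    print(plane(mw,w,95).round(1),plane(mt,b,95).round(1))
for n,a,b in(("tip",(272,113),(303,198)),):
    o1,d1=rays(ms,a);o2,d2=rays(mt,b);print(n,tri([o1,o2],[d1[0],d2[0]]))
```

```text
195 [133 132 132 131 130 166 133  95 103 108 112 114 115 113 110 106 172 204
 210 209 209 210 210]
205 [133 133 132 133 133 109  93  99 106 110 114 115 114 113 109 104 123 131
 131 132 131 132 132]
215 [211 211 212 212 211 158  94 103 108 113 114 115 114 162 162 177 206 212
 211 210 210 210 211]
225 [211 211 211 211 179 143 155 169 182 195 197 190 181 171 157 198 212 212
 211 211 211 211 210]
350 [211 211 211 175 119 110 113 117 123 118 113 108 103  90 203 211 211 211
 211 211 211 211 211 211 211 211 211 210 143 132 131 131 130 131 131 130
 207 209 209 210 210 208 208 210 212 211 210 211 211 211 210 210 210 209
 131 130  99 127 154 174 183 194 200 190 182 166 103  84  83  85  86  83]
365 [ 28  27  28  69 130 158 173 183 195 197 190 182 173 130  62  29  31  33
  30  33  30  32  27  30  26  28  28  32  28  31  30  27  32  29  29  30
  30  27  30  27  29  28  29  30  30  27  30  30  30  29  30  26  32  29
  28  34  77 132 158 175 183 193 195 188 180 159  34  58  77  82  85  86]
barL (0, 1) [ 440.6 -113.5   95.5] [1. 1.]
barL (0, 2) [ 438.9 -111.7   98.5] [1. 1.]
barL (0, 1, 2) [ 440.1 -112.6   95.1] [0.8 1.7 1.8]
[[ 439.8 -113.3   95. ]] [[ 438.8 -111.4   95. ]]
barR (0, 1) [ 449.5 -167.2   96. ] [1.1 1.1]
barR (0, 2) [ 442.  -156.   124.6] [0.5 0.5]
barR (0, 1, 2) [ 447.  -165.6   96.2] [1.6 4.  5.5]
[[ 448.6 -167.2   95. ]] [[ 442.3 -163.    95. ]]
tip (array([550.27612667,  -1.15229157, 350.7906381 ]), [np.float64(1.7230893036163726), np.float64(1.7230893036162782)])
```

arm_command:
  targets:
    - [[0.025,-0.001,0,0,0,0,0],[0.025,-0.001,0,0,0,0,0],[0,0,-0.05,0,0,0,0],[0,0,-0.05,0,0,0,0],[0,0,-0.01,0,0,0,0],[0,0,0,0,0,0,0]]

```text
time: 2.7
tool_pos: [442.3, -138.4, 132.0]
tcp_rot: [-180.0, -0.0, 97.1]
ft_force: [-0.3, -0.1, 0.9]
finger_gap: 42.9
grip_force: 0.0
```

Run:
```python
from h import *
s=status.sense();print(s["time"],s["tool_pos"],s["tcp_rot"],s["finger_gap"],s["ft_force"])
m,im=snap("wrist","w3")
import json;json.dump({k:np.asarray(v).tolist() for k,v in m.items()},open("w3.json","w"))
```

```text
2.7 [ 442.27617249 -138.37939565  131.96321026] [-1.79990206e+02 -1.21038446e-02  9.70887816e+01] 42.914998164081965 [-0.29826447 -0.13572869  0.86818413]
```

View pics/w3.png

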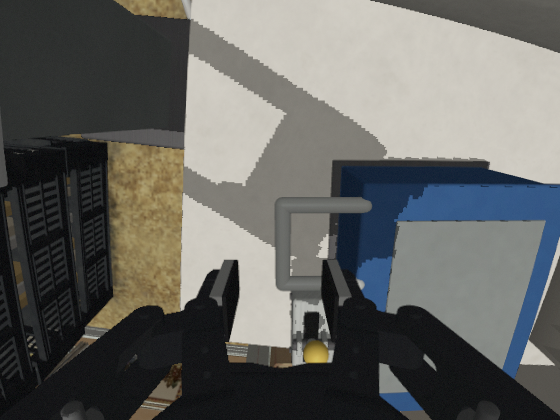

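The bar is at u≈283, with its stalks at v≈204 and v≈284. It lies between the fingers (u 240–325).

Run:
```python
from h import *
import json
m=json.load(open("w3.json"));m2=json.load(open("w2.json"));print(m["xyz"],m["attitude"])
im=cv2.imread("pics/w3.png");g=cv2.cvtColor(im,cv2.COLOR_BGR2GRAY).astype(int)
for v in (220,250,270):print(g[v,270:296])
p=plane(m,[(283.5,204.5),(283.2,284)],95);print(p.round(1),p.mean(0).round(1))
for a,b in(((283.5,204.5),(332.5,183)),((283.2,284),(331.5,235.7))):
    r=[rays(m,a),rays(m2,b)];print(tri([q[0] for q in r],[q[1][0] for q in r]))
```

```text
[432.5942591266408, -63.88870710166367, 274.4161254763186] [162.6164891484061, 0.01760258317610745, 7.037416811449464]
[124 125 123 124 111  94  92  98 100 103 107 106 109 107 107 106 103 102
 100  92  96 116 124 124 124 122]
[202 203 203 204 190 140  93  96 100 103 106 108 109 108 106 106 105 103
  99  90 102 119 123 123 123 124]
[199 201 200 199 185 134  89  97 101 103 105 107 107 108 106 105 104 101
  96  90 177 202 167 125 124 124]
[[ 440.7 -112.4   95. ]
 [ 447.5 -166.8   95. ]] [ 444.1 -139.6   95. ]
(array([ 441.19263805, -115.06530366,   85.16603013]), [np.float64(0.03558419782375326), np.float64(0.035584197823705165)])
(array([ 447.543123  , -167.0739139 ,   94.69284324]), [np.float64(0.0810480754462641), np.float64(0.08104807544619477)])
```

arm_command:
  targets:
    - [[0.001,-0.001,-0.028,0,0,0,0],[0,0,-0.028,0,0,0,0],[0,0,0,0,0,0,0],[0,0,0,0,0,0,-1],[0,0,0,0,0,0,-1],[0,0,0,0,0,0,-1],[0,0,0,0,0,0,-1]]
  force: 40

```text
time: 3.62
tool_pos: [444.3, -141.0, 77.6]
tcp_rot: [179.9, 0.1, 97.0]
ft_force: [-3.3, -0.1, 8.5]
finger_gap: 8.4
grip_force: 39.0
```

arm_command:
  targets:
    - [[0,0,0.003,0,0,0,-1],[0,0,0,0,0,0,-1]]

```text
time: 3.88
tool_pos: [444.2, -140.9, 79.4]
tcp_rot: [179.9, 0.1, 97.0]
ft_force: [3.8, -2.5, -1.1]
finger_gap: 8.6
grip_force: 39.1
```

arm_command:
  targets:
    - [[0,0,0.003,0,0,0,-1],[0,0,0,0,0,0,-1]]

```text
time: 4.12
tool_pos: [444.3, -140.9, 82.2]
tcp_rot: [179.9, 0.1, 97.0]
ft_force: [5.9, -3.6, -2.5]
finger_gap: 8.6
grip_force: 39.2
```

arm_command:
  targets:
    - [[0,0,0.003,0,0,0,-1],[0,0,0,0,0,0,-1]]

```text
time: 4.38
tool_pos: [444.5, -140.9, 85.2]
tcp_rot: [179.8, 0.1, 97.0]
ft_force: [5.7, -4.0, -2.9]
finger_gap: 8.6
grip_force: 39.2
```

arm_command:
  targets:
    - [[0,0,0.002,0,0,0,-1],[0,0,0,0,0,0,-1]]

```text
time: 4.62
tool_pos: [444.6, -140.9, 87.2]
tcp_rot: [179.8, 0.1, 97.0]
ft_force: [6.8, -3.6, -3.0]
finger_gap: 8.4
grip_force: 39.2
```

arm_command:
  targets:
    - [[0,0,0.002,0,0,0,-1],[0,0,0,0,0,0,-1]]

```text
time: 4.88
tool_pos: [444.7, -140.8, 89.2]
tcp_rot: [179.8, 0.1, 97.0]
ft_force: [7.5, -3.7, -3.9]
finger_gap: 8.8
grip_force: 39.2
```

arm_command:
  targets:
    - [[0,0,0.0015,0,0,0,-1],[0,0,0,0,0,0,-1]]

```text
time: 5.12
tool_pos: [444.9, -140.8, 90.7]
tcp_rot: [179.8, 0.1, 97.0]
ft_force: [8.5, -2.7, -4.1]
finger_gap: 8.6
grip_force: 39.2
```

arm_command:
  targets:
    - [[0,0,0.001,0,0,0,-1],[0,0,0,0,0,0,-1]]

```text
time: 5.38
tool_pos: [445.0, -140.8, 91.7]
tcp_rot: [179.8, 0.1, 97.0]
ft_force: [8.8, -3.4, -3.9]
finger_gap: 8.7
grip_force: 39.2
```

arm_command:
  targets:
    - [[0.0005,0,0.002,0,0,0,-1],[0,0,0,0,0,0,-1]]

```text
time: 5.62
tool_pos: [445.2, -140.8, 93.6]
tcp_rot: [179.8, 0.1, 97.0]
ft_force: [8.3, -3.6, -2.9]
finger_gap: 8.1
grip_force: 39.2
```

arm_command:
  targets:
    - [[0.0005,0,0.002,0,0,0,-1],[0,0,0,0,0,0,-1]]

```text
time: 5.88
tool_pos: [445.4, -140.8, 95.6]
tcp_rot: [179.8, 0.1, 97.0]
ft_force: [6.1, -3.3, -2.6]
finger_gap: 8.6
grip_force: 39.1
```

Run:
```python
from h import *
s=status.sense();print(s["time"],s["tool_pos"],s["ft_force"],s["joint_pos"].round(1))
a=snap("scene","s2")[1];b=snap("wrist","w4")[1]
c=np.zeros((420,800,3),np.uint8);c[:,:400]=cv2.resize(a[240:345,230:330],(400,420),interpolation=cv2.INTER_CUBIC);c[:,400:]=b[:,130:530]
cv2.imwrite("pics/c2.png",c)
```

```text
5.875 [ 445.42469801 -140.75372601   95.5608306 ] [ 6.12020887 -3.30249726 -2.63734791] [-23.8  -7.3 114.6   0.   72.5 -30.8]
```

View pics/c2.png

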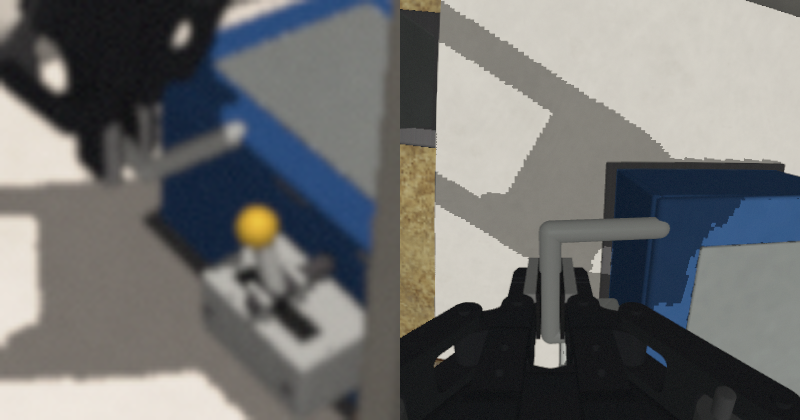

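It lifted 18 mm, past the 11 mm of play, with only about 3 N. That means the latch isn't caught, so the lever stays put. The picture agrees: the bar is between the pads and the knob still leans left. I'll follow the arc.

arm_command:
  targets:
    - [[0.0022,0.0002,0.011,0,0,0,-1],[0.0024,0.0003,0.0109,0,0,0,-1],[0.003,0.0004,0.0107,0,0,0,-1],[0.0036,0.0004,0.0105,0,0,0,-1],[0.0042,0.0005,0.0103,0,0,0,-1],[0,0,0,0,0,0,-1]]

```text
time: 6.72
tool_pos: [459.5, -138.9, 148.8]
tcp_rot: [-180.0, 0.0, 97.0]
ft_force: [-1.1, -5.1, -1.8]
finger_gap: 8.2
grip_force: 39.1
```

arm_command:
  targets:
    - [[0.0049,0.0006,0.01,0,0,0,-1],[0.0055,0.0007,0.0097,0,0,0,-1],[0.006,0.0007,0.0094,0,0,0,-1],[0.0066,0.0008,0.009,0,0,0,-1],[0.007,0.0009,0.0086,0,0,0,-1],[0,0,0,0,0,0,-1]]

```text
time: 7.48
tool_pos: [487.7, -135.3, 195.6]
tcp_rot: [-179.7, 0.0, 97.0]
ft_force: [-15.3, -4.6, 10.4]
finger_gap: 8.6
grip_force: 39.7
```

arm_command:
  targets:
    - [[0.0075,0.0009,0.0081,0,0,0,-1],[0.008,0.001,0.0077,0,0,0,-1],[0.0085,0.001,0.0072,0,0,0,-1],[0,0,0,0,0,0,-1]]

```text
time: 7.98
tool_pos: [512.5, -132.2, 220.1]
tcp_rot: [-179.9, 0.0, 97.0]
ft_force: [-16.5, -2.7, 18.2]
finger_gap: 8.6
grip_force: 40.9
```

Run:
```python
from h import *
s=status.sense();print(s["time"],s["tool_pos"],s["ft_force"],s["joint_pos"].round(1))
a=snap("scene","s3")[1];b=snap("top","t3")[1]
c=np.zeros((480,800,3),np.uint8);c[:,:400]=cv2.resize(a[150:350,220:380],(400,480));c[:,400:]=cv2.resize(b[120:300,270:420],(400,480))
cv2.imwrite("pics/c3.png",c)
```

```text
7.975 [ 512.50104377 -132.2462629   220.09327622] [-16.54871099  -2.70168074  18.16677986] [-20.   -3.1  97.3  -0.1  85.9 -26.9]
```

View pics/c3.png

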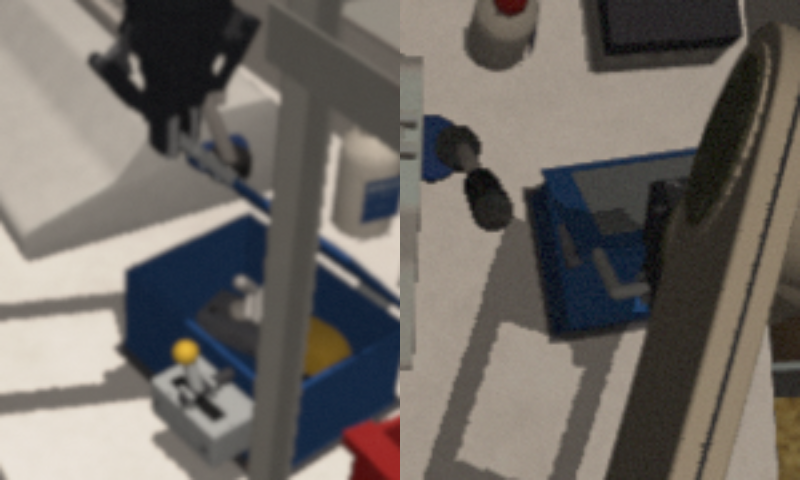

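The lid is now about 50° open with the bar in the fingers. The lever still leans left and the lever grip is clear. The wrist force is radial, meaning the tool is slightly inside the arc. I'll open a bit more and ease outward.

arm_command:
  targets:
    - [[0.004,0.0005,0.005,0,0,0,-1],[0.004,0.0005,0.004,0,0,0,-1],[0.004,0.0005,0.0035,0,0,0,-1],[0.0035,0.0005,0.003,0,0,0,-1],[0,0,0,0,0,0,-1],[0,0,0,0,0,0,-1]]

```text
time: 8.82
tool_pos: [528.9, -130.1, 232.6]
tcp_rot: [-179.9, 0.0, 97.0]
ft_force: [0.1, -5.0, -2.1]
finger_gap: 8.6
grip_force: 39.4
```

arm_command:
  targets:
    - [[0,0,0,0,0,0,-1],[0,0,0,0,0,0,-1],[0,0,0,0,0,0,-1],[0,0,0,0,0,0,-1]]

```text
time: 9.32
tool_pos: [528.8, -130.1, 232.6]
tcp_rot: [-179.9, 0.0, 97.0]
ft_force: [0.6, -5.6, -2.0]
finger_gap: 7.9
grip_force: 39.4
```

Run:
```python
from h import *
s=status.sense();print(s["time"],s["tool_pos"],s["ft_force"],s["qd"].round(2),s["grip_force"],s["finger_gap"])
a=snap("scene","s4")[1];b=snap("wrist","w5")[1]
c=np.zeros((480,800,3),np.uint8);c[:,:400]=cv2.resize(a[150:350,220:380],(400,480));c[:420,400:]=b[:,130:530]
cv2.imwrite("pics/c4.png",c)
```

```text
9.325 [ 528.80945759 -130.08336129  232.60208998] [ 0.62761937 -5.55413123 -1.99496925] [ 0.04 -0.04 -0.02 -0.02  0.01 -0.07] 39.42704200744629 7.905772599578887
```

View pics/c4.png

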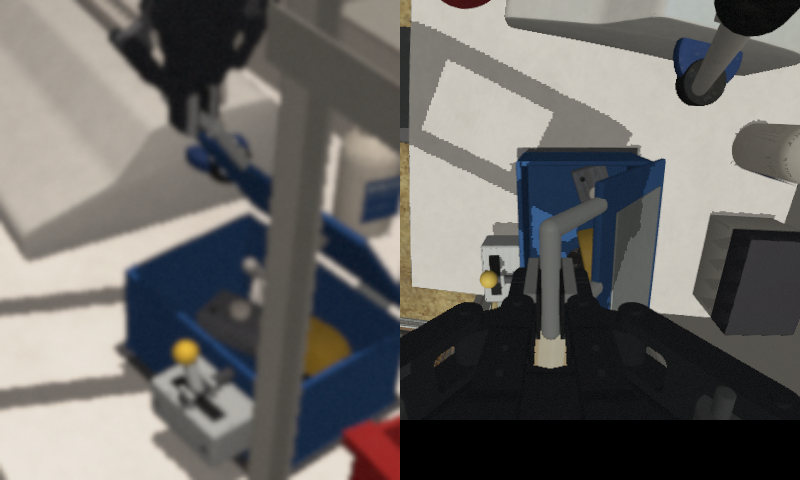

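The bar is held between the pads and the lid is at about 0.98 rad (56°). The arm is still, forces are small, and the knob still leans left. I'll hand in now.

```bash
python3 -c "
from bench import job; print(job.hand_in())"
```

```text
the job is handed in; nothing more can be done
None
```

I tugged the lid by its handle and it came up freely, past the 11 mm of play at about 3 N, so the latch was not caught; I left the yellow lever alone, lifted the lid to about 56° (worked out from the tool position), and handed in with the gripper holding it still.

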